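Lock the drilling fixture with its flanged pin

ROBOT

A 6-joint arm with a two-finger parallel gripper is mounted at the origin on a cart in front of the work surface, level with it; the furniture and walls round the work are solid. World frame = base frame: x ahead of the robot, y to its left, z up, the work surface at z = 0. Lengths are in mm, angles in rad, forces in N, time in s.
With the tool pointing down it reaches from about 350 to 975 mm from the base axis. Payload 7.1 kg.
Tool frame: the origin (TCP) lies at the very end of the fingers, on their centre line; the grasp point (between the pads) lies 19 mm behind it; z points along the fingers, y is the direction in which the jaws open and shut (so a half turn about z gives the same grasp; the last joint's range is limited). The gripper opens to 88 mm and grips with 3 to 60 N. Pads are 20 mm wide; open, the fingers measure 115 mm over their backs; the gripper's body (75 mm by 178 mm) begins 61 mm behind the grasp point.
Start: joints at [1.213, 0.423, 1.63, -0, 1.089, -0.019], TCP at [207.69, 589.465, 222.675] pointing down, gripper open.
Joint ranges: [-3, 3], [-0.9, 2.11], [0.09, 2.58], [-1.31, 4.45], [0.11, 2.69], [-2.54, 2.54]. Speed limits (rad/s): [2.39, 2.39, 3.01, 3.14, 3.14, 3.14].

INTERFACE

Orientations are given as a rotation vector (axis times angle).
In Python, from workcell import monitor, vision, order, find_in, regions_of, place_of gives the robot as it stands. The module is installed in compiled form; this text tells all that it offers.
- The arm moves only by the tool carry_out, never from a script. Its argument "targets" is a list of rows, each a list of 3 entries, a list of its own where there are three numbers: the turn, a rotation vector about the world's x, y, z in degrees, then the shift along the world's x, y, z in mm, then the finger opening in mm, from 0 to 87.8. In form: [[[rx, ry, rz], [x, y, z], hand], ...]. A call has 1 to 10 rows; each row is the pose to reach, as a shift and turn from the pose commanded when the call began; what a row does not reach only later rows make up. A row lasts 1/12 s, in which the tool goes at most 41.7 mm and 7.16 degrees, less where a joint would pass 70% of its speed; a pose out of reach is approached as far as the arm can. A call with a gripper value outside its range is refused whole. The fingers move at their own pace and stop on an object; the grip force is fixed at half the most. Time passes only in rows, so rows that repeat a pose let the fingers close. It gives the time, the measured TCP pose, the force and the opening at its end, in the units of the state.
- monitor.get_obs(): the state, without advancing time (a new reading comes with each control period).
- vision.get_image(name): name is "scene" or "side" or "wrist"; returns the picture (480x640x3 uint8, red, green, blue); there is no depth.
- vision.camera_model(name): a dict with "K" (3x3 intrinsics, pixels), "rvec" (rotation vector, rad) and "tvec" (3), from world to camera coordinates, as OpenCV has them. Camera axes: x right, y down, z forward; pixel columns grow to the right and rows downward; lengths in mm; the calibration is good to about 2 mm. A picture is of the moment at which its call begins: read the wrist's pose just before it. camera_model takes no time and is no camera call; for the wrist camera it gives the pose at the moment of the call.
- order.close_job(): hands the job in, once; it reports no verdict.
Trained networks look in the newest picture that a camera, given by its name, has taken for a name from the list of things; names that differ only in an ending like _2 or _b are one class to them, and where a whole thing is asked for, a point or a joint stands for the part that bears it (a point fixed in the world has none). Each returns a list of dicts, best first, with "confidence" (0 to 1); they miss things now and then, are a little off and sometimes report something else, mostly with a low value. They report only what shows in the picture. A call takes as long as a camera call. They do not tell look-alikes from the thing itself.
- find_in(query, camera): "point" ([x, y, z] in mm, in the coordinates of the camera as it stood for that picture, good to about 4 mm: the middle of the surface that is visible of it).
- regions_of(query, camera): "mask" (480x640 bool, what is visible of it).
- place_of(query, camera): "point" ([x, y, z] in mm, in the coordinates of the camera as it stood for that picture, good to about 4 mm: a listed point, or the origin of a listed thing).
The state is a dict: "t": time; "qpos": joint angles; "qvel": joint speeds; "joint_torque": joint torques, N m; "ee_pos": TCP position; "orientation": TCP orientation; "ft_force": force on the tool from outside, world axes, zero at the start; "moment": the same for the moment, N m; "width": finger opening in mm.
Only numpy, scipy, OpenCV 4.12 (cv2) and the standard library are available. Lean on these libraries where they do the work, as an engineer would, in place of code of your own. Each camera call takes 0.05 s, during which the arm holds its last target.

TASK

Draw the flanged lock pin out of its wooden stand and lock the aluminium drilling fixture with it: put the pin down through the wide round window on top of the fixture, feel about gently with its tip for the blind hole hidden off-centre on the floor below, and when it drops in, push it fully home so that its flange lies flat on the fixture, and let go. Press only lightly throughout: 40 N between pin and fixture would spoil them. Leave the slug, the marker, the tin and the roll of tape where they are.

Things in the scene. Friction and masses are not known exactly. Their poses are not given: they have to be found in the camera images.
- fixture: fixed aluminium block, 110 x 122 x 60 mm (x, y with its low foot flanges, z). Origin at the centre of its underside, z up; its yaw varies. A round window, 36 mm wide, goes from the centre of its flat top straight down 32 mm to a flat floor, 28 mm over the worktop, in which lies the blind hole for the pin.
- fixture_window (a point): centre of the window's mouth, at the height of the fixture's flat top; axes as the fixture's. The blind hole in the window's floor is upright, 15 mm wide, its edge hardly broken (0.5 mm) and 20 mm deep: its centre lies 4 to 7 mm from the window's axis, in any direction, different each time and not measured; it does not move during the work.
- stand_top (a point): centre of the top of the pin's stand, a fixed wooden block 80 x 80 mm with a low 96 x 96 mm plinth, 62 mm high, with an upright 16 mm hole through its middle in which the pin is parked; axes along its sides.
- pin_head (a point): grasp point on the loose steel lock pin (about 0.15 kg): on its axis, in its square head, which is 16 x 16 mm and 38 mm high; z up along the pin, x and y square to the head's flats. It lies 24 mm above the upper face of the flange, 14 mm below the head's top, 78 mm above the tip. At the start the pin stands parked with its flange on the stand's top.
- pin_flange (a point): centre of the underside of the pin's round flange (52 mm across, 4 mm thick, just below the head), 50 mm above the tip, z up. With the tip on the window's floor this point is 18 mm above the fixture's top; fully home the flange rests on the fixture's top.
- pin_tip (a point): centre of the lower end face of the pin's round shank (12 mm thick, 50 mm long below the flange, the tip with a 1 mm chamfer), z up. Fully home it is 18 mm down in the blind hole, 2 mm off its bottom.
- slug: dark grey plastic tube standing upright, 32 mm wide, 55 mm high; origin at the centre of its underside. Bystander.
- marker: felt marker lying down, 132 mm long, 15 mm thick; origin under its middle, y along it. Bystander.
- tin: round tin with a cream lid, 71 mm wide, 56 mm high; origin at the centre of its underside. Bystander.
- tape: roll of black tape lying flat, 73 mm wide, 20 mm high; origin at the centre of its underside. Bystander.
Mind the look-alikes: they are no part of the job. What is shaped like the part that bears pin_head but red is not meant.

How it is judged:
By the outcome, as a careful person would: the job done as asked, in the order asked, and still so for the second after the job is handed in, with the robot touching nothing.
It also fails if it takes over 61 s, if anything falls off the work surface, if the arm or the gripper's body presses on something with over 40 N, if the wrist force passes 120 N, or if a joint passes its speed limit or range.

## Working session

There is one attempt and no reset: what is moved stays moved. The work goes in short steps, Python scripts to look and compute and a tool call to move; the robot and the scene stay as the last step left them, time stands still between calls to the robot, and variables do not carry over. Pictures are saved under pics/ and viewed, and the job is handed in when it is done.

Besides the shell and the picture viewer there is one more tool, called after "Request:" as name(argument=value, ...), one argument or row to a line, values as JSON. carry_out: Moves the arm, as the interface text tells. Its arguments: {"type":"object","properties":{"targets":{"type":"array","items":{"type":"array"}}},"required":["targets"]}

```bash
mkdir -p pics; cat > h.py <<'E'
import numpy as np, cv2
from workcell import monitor, vision, order, find_in, regions_of, place_of
def cm(n):
    m=vision.camera_model(n); R=cv2.Rodrigues(np.array(m["rvec"],float))[0]; return np.array(m["K"],float),R,np.array(m["tvec"],float).ravel()
def w(p,n):
    K,R,t=cm(n); return R.T@(np.array(p)-t)
def px(P,n):
    K,R,t=cm(n); c=K@(R@np.array(P,float)+t); return c[:2]/c[2]
def ray(u,v,z,n):
    K,R,t=cm(n); d=R.T@np.linalg.solve(K,[u,v,1]); o=-R.T@t; return o+d*(z-o[2])/d[2]
def save(n,f):
    im=vision.get_image(n); cv2.imwrite('pics/'+f,im[:,:,::-1]); return im
def st():
    o=monitor.get_obs()
    for k in ("t","ee_pos","orientation","ft_force","moment","width"): print(k,np.round(o[k],3))
E
python3 - <<'E'
from h import *
st()
for c in("scene","side","wrist"):
    save(c,c+'0.png')
    for q in("pin_head","stand_top","fixture_window"):
        for d in place_of(q,c)[:3]: print(c,q,round(d["confidence"],2),np.round(w(d["point"],c),1),np.round(px(w(d["point"],c),c)))
st()
E
```

```text
t 0.0
ee_pos [207.504 588.934 221.887]
orientation [-5.300e-01 -3.096e+00  2.000e-03]
ft_force [0.658 0.104 0.539]
moment [ 0.018  0.044 -0.056]
width 87.864
scene pin_head 0.82 [494.9 259.5  76.9] [210. 282.]
scene pin_head 0.62 [446.9 144.3  90. ] [272. 270.]
scene pin_head 0.58 [569.5  86.1  76.3] [270. 240.]
scene stand_top 0.91 [448.1 152.6  57.4] [269. 284.]
scene fixture_window 0.76 [ 462.7 -247.2   57. ] [415. 227.]
side pin_head 0.67 [495.1 261.2  76.1] [303. 210.]
side pin_head 0.59 [578.8  80.   74.7] [346. 233.]
side pin_head 0.47 [447.2 146.1  86.4] [290. 223.]
side stand_top 0.7 [451.  143.5  58.9] [292. 234.]
side fixture_window 0.82 [ 468.1 -249.3   63.9] [323. 307.]
t 0.6
ee_pos [207.697 589.468 222.708]
orientation [0.53  3.097 0.   ]
ft_force [ 0.026  0.202 -0.658]
moment [-0.012  0.014 -0.009]
width 87.751
```

View pics/scene0.png

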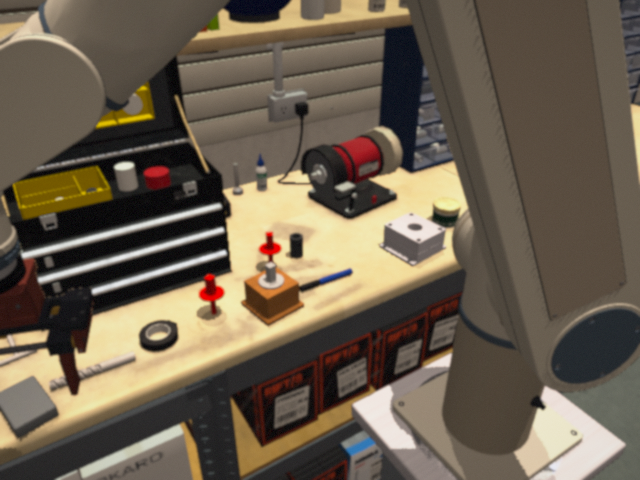

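View pics/side0.png

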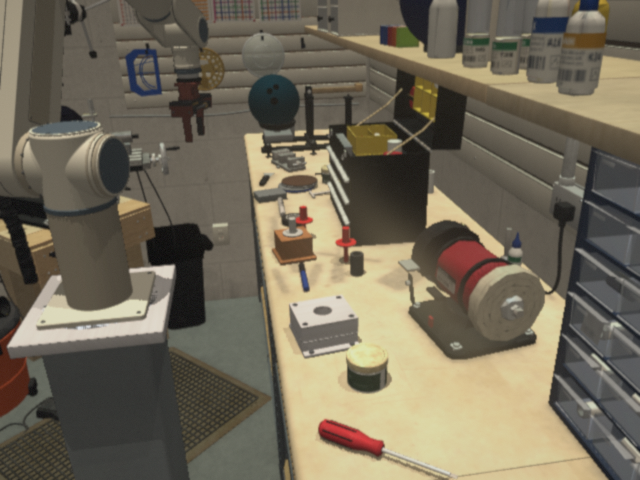

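```bash
python3 - <<'E'
import cv2
a=cv2.imread('pics/scene0.png');b=cv2.imread('pics/side0.png')
x=cv2.resize(a[200:350,180:330],(400,400),interpolation=3);y=cv2.resize(b[165:315,250:400],(400,400),interpolation=3)
cv2.imwrite('pics/crop0.png',cv2.hconcat([x,y]))
E
```

```text
(no output)
```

View pics/crop0.png

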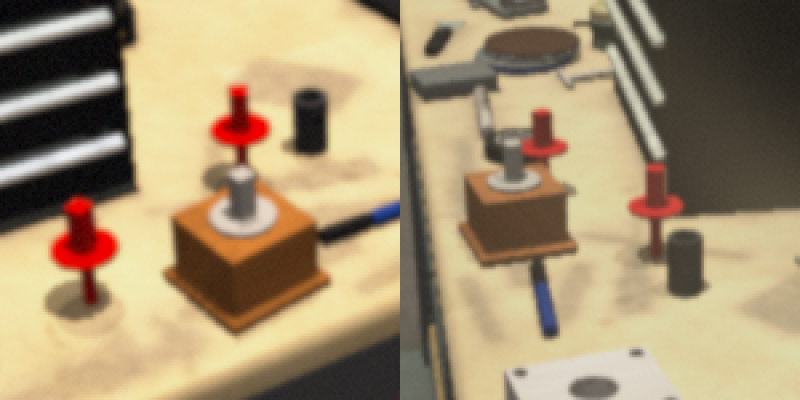

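Pin candidates in the scene image: a red one at (210,282), a red one at (270,240), and the steel one parked in the wooden stand at (271,272). I choose the steel one: the crop shows a grey square head and flange on the stand, and the other two are red.

```bash
python3 - <<'E'
from h import *
K,R,t=cm("wrist"); o=monitor.get_obs(); print(K, -R.T@t-np.array(o["ee_pos"])); print(R)
E
```

```text
[[338.66664737   0.         319.31197358]
 [  0.         338.66664737 238.56741621]
 [  0.           0.           1.        ]] [-67.03985116  23.23762511 162.85798013]
[[ 3.31710880e-01  9.43381042e-01  3.17388259e-04]
 [ 9.11941547e-01 -3.20742246e-01  2.55904331e-01]
 [ 2.41517094e-01 -8.45968113e-02 -9.66702060e-01]]
```

Request:
carry_out(
  targets=[
    [[0,0,0],[20,-35,3],87],
    [[0,0,0],[40,-70,6],87],
    [[0,0,0],[60,-105,9],87],
    [[0,0,0],[80,-140,12],87],
    [[0,0,0],[100,-175,15],87],
    [[0,0,0],[120,-210,18],87],
    [[0,0,0],[140,-245,20],87],
    [[0,0,0],[160,-280,20],87],
    [[0,0,0],[180,-315,20],87],
    [[0,0,0],[200,-350,20],87],
  ],
)

```text
t: 1.43
ee_pos: [408.4, 237.8, 243.1]
orientation: [0.529, 3.096, 0.001]
ft_force: [1.4, 0.4, 0.0]
width: 86.8
```

Request:
carry_out(
  targets=[
    [[0,0,0],[10,-30,0],87],
    [[0,0,0],[20,-60,0],87],
    [[0,0,0],[20,-85,0],87],
    [[0,0,0],[20,-85,0],87],
    [[0,0,0],[20,-85,0],87],
  ],
)

```text
t: 1.85
ee_pos: [427.9, 153.5, 242.9]
orientation: [0.534, 3.096, 0.001]
ft_force: [1.2, -0.1, 0.5]
width: 87.4
```

```bash
python3 - <<'E'
from h import *
st()
c="wrist"
save(c,'wrist1.png')
for q in("pin_head","stand_top","pin_flange"):
        for d in place_of(q,c)[:3]: print(c,q,round(d["confidence"],2),np.round(w(d["point"],c),1),np.round(px(w(d["point"],c),c)))
E
```

```text
t 1.85
ee_pos [427.876 153.534 242.87 ]
orientation [5.340e-01 3.096e+00 1.000e-03]
ft_force [ 1.185 -0.055  0.512]
moment [ 0.046  0.037 -0.019]
width 87.363
wrist pin_head 0.98 [495.7 259.9  79.2] [440. 252.]
wrist pin_head 0.83 [453.1 152.5  96.4] [326. 252.]
wrist pin_head 0.7 [572.8  90.3  77.8] [308. 363.]
wrist pin_flange 0.86 [490.8 259.9  48.4] [429. 240.]
wrist pin_flange 0.84 [457.9 149.   61.6] [323. 248.]
```

View pics/wrist1.png

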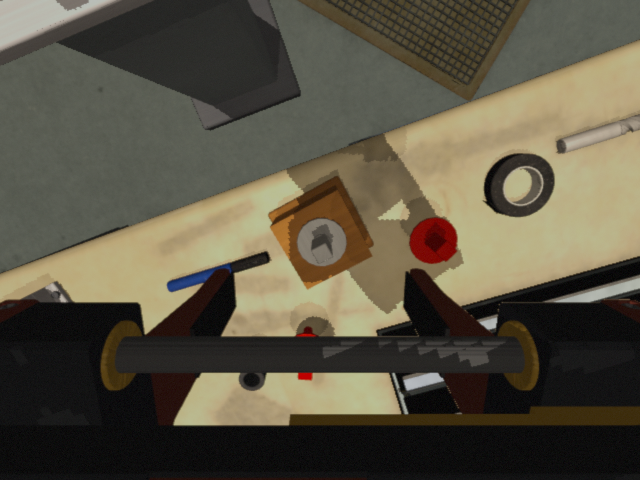

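```bash
python3 - <<'E'
from h import *
a=cv2.imread('pics/wrist1.png'); x0,y0,s=255,165,6
c=cv2.resize(a[y0:y0+100,x0:x0+130],None,fx=s,fy=s,interpolation=cv2.INTER_CUBIC)
cv2.imwrite('pics/crop1.png',c)
# region flange fit: grey mask
hsv=cv2.cvtColor(a,cv2.COLOR_BGR2HSV)
m=((hsv[...,1]<60)&(hsv[...,2]>60)).astype(np.uint8); m[:200]=0;m[285:]=0;m[:,:285]=0;m[:,360:]=0
n,l,stt,ce=cv2.connectedComponentsWithStats(m); i=1+np.argmax(stt[1:,4]); print(stt[i],ce[i])
cn=max(cv2.findContours((l==i).astype(np.uint8),0,1)[0],key=len)
e=cv2.fitEllipse(cv2.convexHull(cn)); print(e); print(ray(*e[0],66,"wrist"), ray(*e[0],64,"wrist"))
for P in([451,149,62],): print(px(P,"wrist"))
E
```

```text
[ 297  218   49   48 1678] [321.46483909 241.66328963]
((321.3627014160156, 241.5970458984375), (47.17741012573242, 48.28972625732422), 95.18440246582031)
[449.35084778 149.93697435  66.        ] [449.8735636  149.76860643  64.        ]
[321.01300741 242.30080029]
```

View pics/crop1.png

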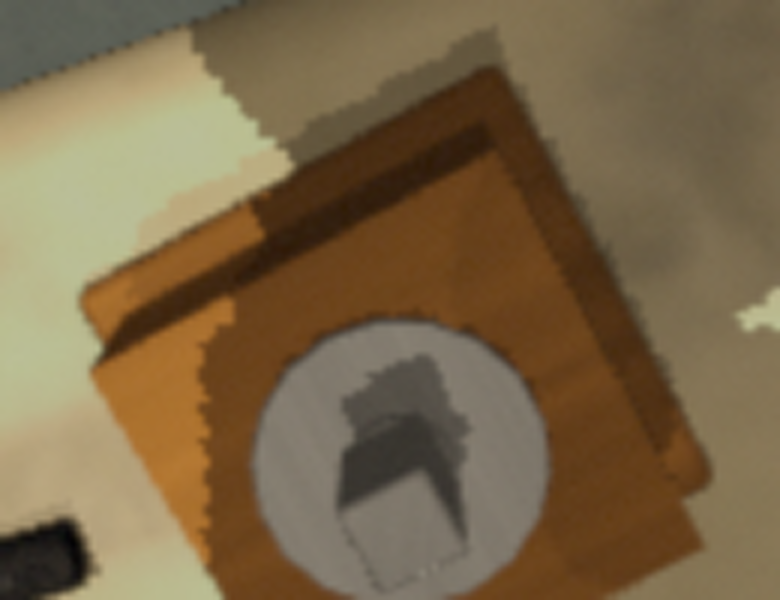

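```bash
python3 - <<'E'
from h import *
P=[ray(255+u/6,165+v/6,104,"wrist")[:2] for u,v in((340,515),(428,465),(467,548),(382,592))]
P=np.array(P);print(P.round(1),P.mean(0))
for i in range(4):
    d=P[(i+1)%4]-P[i];print(np.hypot(*d),np.degrees(np.arctan2(d[1],d[0])))
o=monitor.get_obs();R=cv2.Rodrigues(np.array(o["orientation"]))[0];print(R[:,1],np.degrees(np.arctan2(R[1,1],R[0,1])))
# stand corner edges at z62
S=[ray(255+u/6,165+v/6,62,"wrist")[:2] for u,v in((92,372),(488,152),(704,546))]
for i in range(2):
    d=S[i+1]-S[i];print(np.hypot(*d),np.degrees(np.arctan2(d[1],d[0])))
E
```

```text
[[444.8 141.7]
 [441.8 157.2]
 [456.4 158.6]
 [458.9 143.7]] [450.48598838 150.2743987 ]
15.801387169785459 101.29266060137428
14.754416291666287 5.311050366887921
15.084872882820301 -80.67313590941755
14.179906762412577 -171.99075428104763
[3.31168117e-01 9.43571703e-01 3.44982499e-04] 70.66030803641341
78.04755425351209 99.84734635015579
79.95070707248746 10.069766298423206
```

Request:
carry_out(
  targets=[
    [[0,0,7],[6,-1,-20],87],
    [[0,0,14],[12,-2,-50],87],
    [[0,0,21],[18,-3,-80],87],
    [[0,0,28.3],[22.3,-4.3,-100],87],
    [[0,0,28.3],[22.3,-4.3,-110],87],
    [[0,0,28.3],[22.3,-4.3,-110],87],
    [[0,0,28.3],[22.3,-4.3,-110],87],
  ],
)

```text
t: 2.63
ee_pos: [449.7, 150.8, 132.7]
orientation: [0.239, -3.132, 0.0]
ft_force: [0.2, -0.0, 0.6]
width: 86.9
```

```bash
python3 - <<'E'
from h import *
st()
c="wrist"
save(c,'wrist2.png')
o=monitor.get_obs();R=cv2.Rodrigues(np.array(o["orientation"]))[0];print(R[:,1],np.degrees(np.arctan2(R[1,1],R[0,1])))
print(px(np.array([450,150,66]),c),px(np.array([450,150,104]),c))
E
```

```text
t 2.633
ee_pos [449.718 150.778 132.748]
orientation [ 0.239 -3.132  0.   ]
ft_force [ 0.194 -0.048  0.554]
moment [ 0.075  0.027 -0.039]
width 86.852
[-1.52353584e-01  9.88326040e-01  1.56925899e-04] 98.763345035977
[317.67544886 251.48594959] [317.41472051 270.01734235]
```

View pics/wrist2.png

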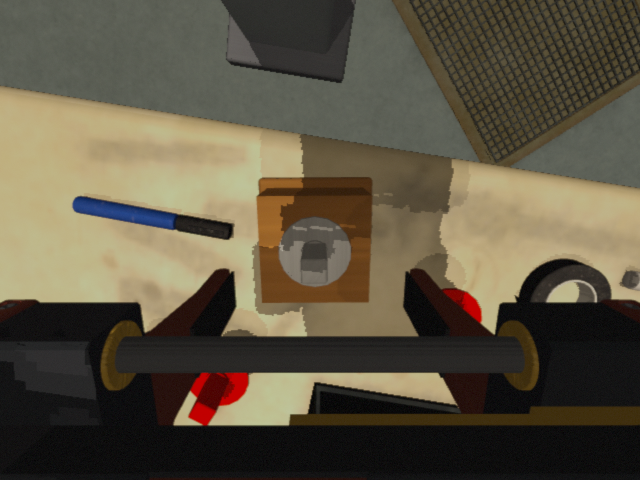

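Request:
carry_out(
  targets=[
    [[0,0,0],[0,-1,-25],60],
    [[0,0,0],[0,-1,-50],60],
    [[0,0,0],[0,-1,-61],50],
    [[0,0,0],[0,-1,-61],30],
    [[0,0,0],[0,-1,-61],12],
    [[0,0,0],[0,-1,-61],12],
    [[0,0,0],[0,-1,-61],12],
    [[0,0,0],[0,-1,-61],12],
    [[0,0,0],[0,-1,-61],12],
    [[0,0,0],[0,-1,-61],12],
  ],
)

```text
t: 3.52
ee_pos: [450.3, 149.3, 72.2]
orientation: [-0.243, 3.131, 0.0]
ft_force: [0.6, -0.5, -0.1]
width: 23.6
```

Request:
carry_out(
  targets=[
    [[0,0,0],[0,0,0],12],
    [[0,0,0],[0,0,0],12],
    [[0,0,0],[0,0,0],12],
    [[0,0,0],[0,0,0],12],
  ],
)

```text
t: 3.85
ee_pos: [450.1, 149.1, 71.9]
orientation: [-0.243, 3.132, -0.0]
ft_force: [-0.1, -1.3, 5.2]
width: 15.7
```

Request:
carry_out(
  targets=[
    [[0,0,0],[0,0,5],12],
    [[0,0,0],[0,0,15],12],
    [[0,0,0],[0,0,35],12],
    [[0,0,0],[0,0,60],12],
    [[0,0,0],[0,0,85],12],
    [[0,0,0],[0,0,100],12],
    [[0,0,0],[0,0,100],12],
    [[0,0,0],[0,0,100],12],
  ],
)

```text
t: 4.52
ee_pos: [450.3, 149.3, 172.5]
orientation: [-0.243, 3.13, 0.001]
ft_force: [0.3, 0.1, -1.7]
width: 16.0
```

```bash
python3 - <<'E'
from h import *
st()
for c in("wrist","side","scene"):
  save(c,c+'3.png')
  for q in("pin_tip","pin_head","pin_flange"):
    for d in place_of(q,c)[:4]: print(c,q,round(d["confidence"],2),np.round(w(d["point"],c),1))
E
```

```text
t 4.517
ee_pos [450.343 149.314 172.512]
orientation [-2.43e-01  3.13e+00  1.00e-03]
ft_force [ 0.257  0.147 -1.74 ]
moment [0.043 0.045 0.03 ]
width 15.974
wrist pin_tip 0.72 [493.2 257.5  -0.9]
wrist pin_head 0.77 [489.6 256.8  75.9]
wrist pin_head 0.72 [449.  152.6 191.3]
wrist pin_flange 0.87 [454.6 144.1 160.5]
wrist pin_flange 0.8 [488.  257.9  46.3]
side pin_tip 0.68 [496.2 257.   -2.6]
side pin_tip 0.59 [578.5  82.5  -1.4]
side pin_tip 0.48 [450.7 146.7 107.4]
side pin_tip 0.33 [480.2 379.8   0.6]
side pin_head 0.66 [444.9 148.2 189.4]
side pin_head 0.6 [496.7 260.   74.3]
side pin_head 0.51 [581.6  80.9  79. ]
side pin_flange 0.79 [575.3  84.2  47.8]
side pin_flange 0.67 [449.8 146.  157.3]
side pin_flange 0.54 [493.5 260.1  43.7]
scene pin_tip 0.64 [5.746e+02 8.380e+01 2.000e-01]
scene pin_tip 0.59 [452.1 150.5 110.1]
scene pin_tip 0.56 [492.1 259.5  -3.7]
scene pin_head 0.81 [495.4 255.6  78.1]
scene pin_head 0.72 [570.3  83.5  76.6]
scene pin_head 0.6 [450.4 144.1 190.4]
scene pin_flange 0.87 [451.9 151.8 162. ]
scene pin_flange 0.52 [574.5  85.4  49. ]
```

View pics/wrist3.png

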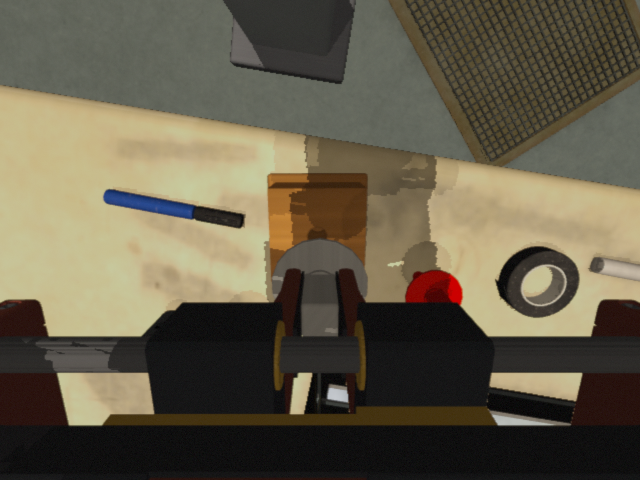

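View pics/side3.png

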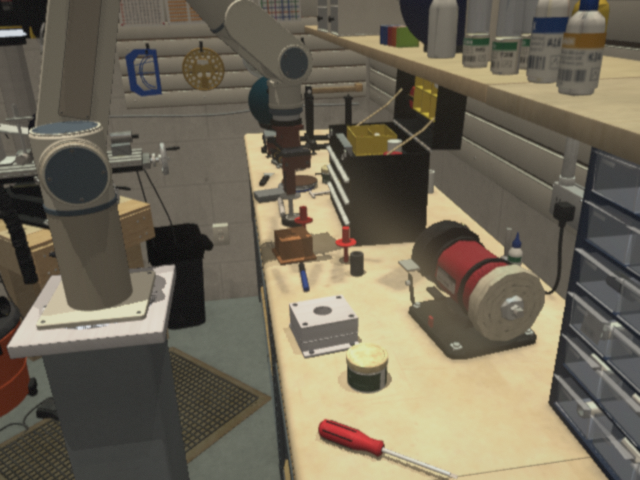

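Request:
carry_out(
  targets=[
    [[0,0,0],[2,-38,5],12],
    [[0,0,0],[4,-76,8],12],
    [[0,0,0],[6,-114,8],12],
    [[0,0,0],[8,-152,8],12],
    [[0,0,0],[10,-190,8],12],
    [[0,0,0],[12,-228,8],12],
    [[0,0,0],[14,-266,8],12],
    [[0,0,0],[16,-304,8],12],
    [[0,0,0],[16,-335,8],12],
    [[0,0,0],[16,-335,8],12],
  ],
)

```text
t: 5.95
ee_pos: [466.7, -190.7, 180.0]
orientation: [-0.237, 3.131, -0.003]
ft_force: [-0.4, -0.9, -1.6]
width: 16.0
```

Request:
carry_out(
  targets=[
    [[0,0,0],[0,0,0],12],
    [[0,0,0],[0,0,0],12],
    [[0,0,0],[0,0,0],12],
  ],
)

```text
t: 6.2
ee_pos: [465.7, -184.8, 179.5]
orientation: [0.245, -3.131, -0.001]
ft_force: [0.2, 0.0, -0.5]
width: 15.9
```

```bash
python3 - <<'E'
from h import *
st()
for c in("wrist","side","scene"):
  save(c,c+'4.png')
  for q in("fixture_window","fixture"):
    for d in place_of(q,c)[:2]: print(c,q,round(d["confidence"],2),np.round(w(d["point"],c),1),px(w(d["point"],c),c))
E
```

```text
t 6.2
ee_pos [ 465.706 -184.823  179.513]
orientation [ 2.450e-01 -3.131e+00 -1.000e-03]
ft_force [ 0.213  0.    -0.462]
moment [ 0.068 -0.014  0.064]
width 15.863
wrist fixture_window 0.89 [ 462.2 -244.1   60.5] [250.37669567 219.47764694]
wrist fixture 0.62 [ 467.8 -248.1   -2.2] [257.9389453  211.80761241]
side fixture_window 0.82 [ 464.  -250.5   63.6] [321.44551291 308.01875814]
side fixture 0.79 [ 469.5 -248.5    1.5] [324.81460699 334.85970884]
scene fixture_window 0.36 [ 468.8 -181.7  171. ] [395.47319087 190.38801269]
```

View pics/wrist4.png

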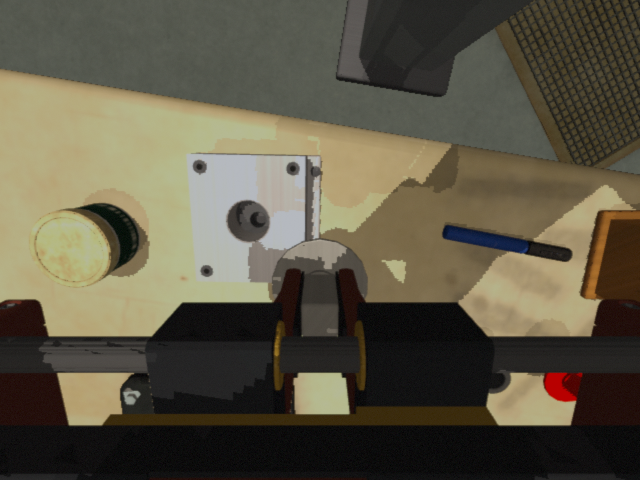

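```bash
python3 - <<'E'
from h import *
a=cv2.imread('pics/wrist4.png')
cv2.imwrite('pics/crop4.png',cv2.resize(a[190:250,215:285],None,fx=10,fy=10,interpolation=cv2.INTER_CUBIC))
K,R,t=cm("wrist");print(-R.T@t)
E
```

```text
[ 395.8990565  -196.32423697  342.59412862]
```

View pics/crop4.png

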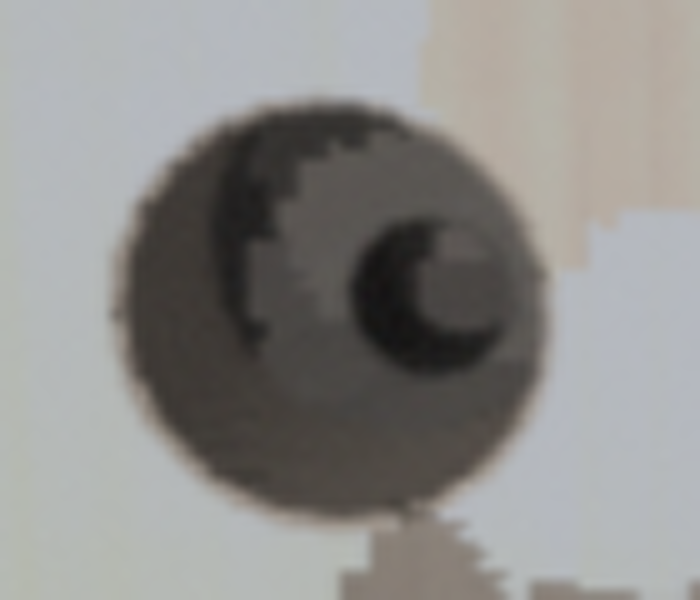

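```bash
python3 - <<'E'
from h import *
W=ray(215+33.15-.45,190+31-.45,60,"wrist");H=ray(215+43.2-.45,190+29.5-.45,28,"wrist")
print(W,H,H-W,np.hypot(*(H-W)[:2]))
E
cat > lp.py <<'E'
E
```

```text
[ 463.66024471 -247.2584828    60.        ] [ 468.41045936 -243.77864835   28.        ] [  4.75021466   3.47983445 -32.        ] 5.888445214947278
```

```bash
python3 - <<'E'
from h import *
o=monitor.get_obs();print(o["ee_pos"]);p=np.array(o["ee_pos"])
T=p+[0,0,19-24]
a=cv2.imread('pics/wrist4.png')
cv2.imwrite('pics/crop5.png',cv2.resize(a[220:320,250:390],None,fx=5,fy=5,interpolation=cv2.INTER_CUBIC))
ang=np.linspace(0,2*np.pi,73)
P=np.array([px(T+26*np.array([np.cos(x),np.sin(x),0]),"wrist") for x in ang])
print(P.min(0),P.max(0),px(T,"wrist"))
E
```

```text
[ 466.07423431 -185.56874277  179.72470182]
[269.83892774 239.54622155] [367.46433227 330.44058182] [318.64654409 286.67027861]
```

View pics/crop5.png

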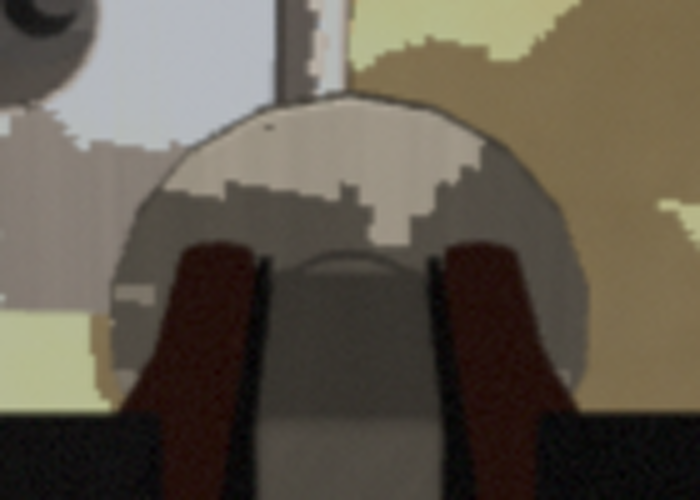

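Request:
carry_out(
  targets=[
    [[0,0,0],[1,-25,0],12],
    [[0,0,0],[2,-50,0],12],
    [[0,0,0],[2.4,-58.8,-10],12],
    [[0,0,0],[2.4,-58.8,-30],12],
    [[0,0,0],[2.4,-58.8,-45],12],
    [[0,0,0],[2.4,-58.8,-45],12],
    [[0,0,0],[2.4,-58.8,-45],12],
    [[0,0,0],[2.4,-58.8,-45],12],
  ],
)

```text
t: 7.32
ee_pos: [468.6, -244.5, 135.0]
orientation: [-0.244, 3.132, -0.0]
ft_force: [-0.2, -0.8, -0.9]
width: 16.1
```

```bash
python3 - <<'E'
from h import *
st()
for c in("side","scene","wrist"): save(c,c+'6.png')
st()
b=cv2.imread('pics/side6.png');a=cv2.imread('pics/scene6.png')
cv2.imwrite('pics/crop6.png',cv2.hconcat([cv2.resize(b[240:360,270:380],(400,436),interpolation=2),cv2.resize(a[150:270,360:470],(400,436),interpolation=2)]))
E
```

```text
t 7.317
ee_pos [ 468.64  -244.514  134.994]
orientation [-0.244  3.132 -0.   ]
ft_force [-0.187 -0.771 -0.922]
moment [0.001 0.01  0.007]
width 16.107
t 7.467
ee_pos [ 469.01  -244.735  135.576]
orientation [-2.440e-01  3.131e+00 -1.000e-03]
ft_force [ 0.639  0.659 -1.139]
moment [ 0.029  0.02  -0.035]
width 15.685
```

View pics/crop6.png

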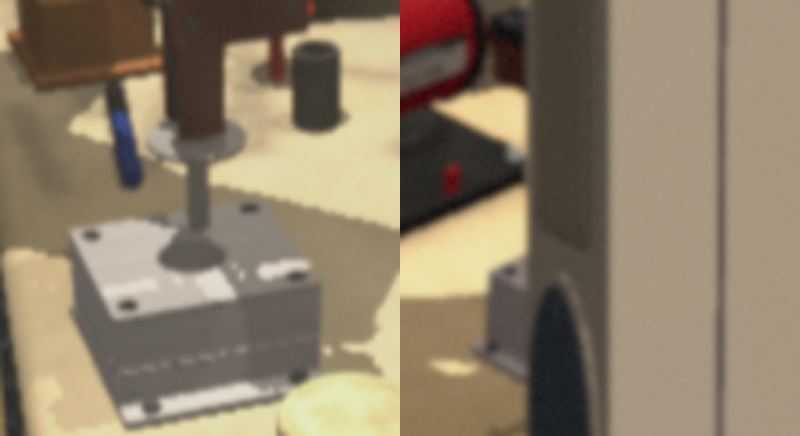

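View pics/wrist6.png

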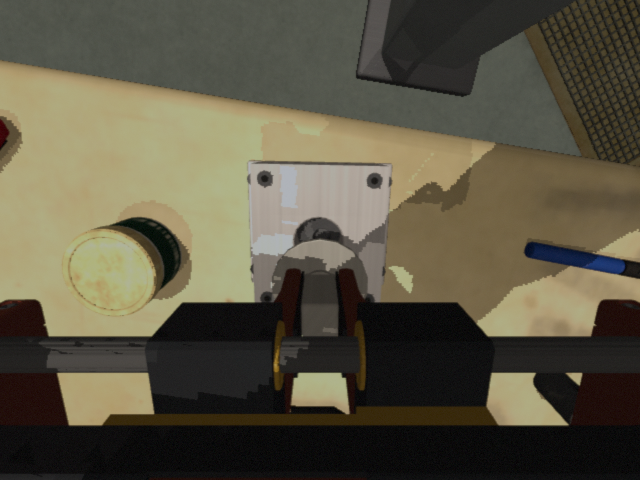

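Request:
carry_out(
  targets=[
    [[0,0,0],[0,0,-12],12],
    [[0,0,0],[0,0,-24],12],
    [[0,0,0],[0,0,-32],12],
    [[0,0,0],[0,0,-38],12],
    [[0,0,0],[0,0,-38],12],
    [[0,0,0],[0,0,-38],12],
  ],
)

```text
t: 7.97
ee_pos: [468.4, -244.6, 96.7]
orientation: [0.244, -3.132, -0.0]
ft_force: [0.5, 0.0, -0.7]
width: 15.8
```

Request:
carry_out(
  targets=[
    [[0,0,0],[0,0,-1],12],
    [[0,0,0],[0,0,-2],12],
    [[0,0,0],[0,0,-3],12],
    [[0,0,0],[0,0,-3],12],
  ],
)

```text
t: 8.3
ee_pos: [468.4, -244.7, 93.8]
orientation: [-0.243, 3.132, -0.0]
ft_force: [-0.0, -0.7, -1.5]
width: 15.5
```

Request:
carry_out(
  targets=[
    [[0,0,0],[0,0,-0.6],12],
    [[0,0,0],[0,0,-1.2],12],
    [[0,0,0],[0,0,-1.2],12],
  ],
)

```text
t: 8.55
ee_pos: [468.3, -244.6, 92.4]
orientation: [0.243, -3.132, -0.0]
ft_force: [-0.1, 0.2, -0.6]
width: 16.0
```

Request:
carry_out(
  targets=[
    [[0,0,0],[0,0,-0.6],12],
    [[0,0,0],[0,0,-1.2],12],
    [[0,0,0],[0,0,-1.2],12],
  ],
)

```text
t: 8.8
ee_pos: [468.3, -244.6, 91.2]
orientation: [0.243, -3.132, -0.0]
ft_force: [0.5, -0.5, -1.6]
width: 15.6
```

Request:
carry_out(
  targets=[
    [[0,0,0],[0,0,-0.6],12],
    [[0,0,0],[0,0,-1.2],12],
    [[0,0,0],[0,0,-1.2],12],
  ],
)

```text
t: 9.05
ee_pos: [468.3, -244.6, 89.9]
orientation: [0.243, -3.132, -0.0]
ft_force: [-0.3, -0.6, -2.1]
width: 15.8
```

Request:
carry_out(
  targets=[
    [[0,0,0],[0,0,-0.6],12],
    [[0,0,0],[0,0,-1.2],12],
    [[0,0,0],[0,0,-1.2],12],
  ],
)

```text
t: 9.3
ee_pos: [468.3, -244.6, 88.7]
orientation: [0.243, -3.132, -0.0]
ft_force: [0.1, -0.7, -1.5]
width: 16.0
```

Request:
carry_out(
  targets=[
    [[0,0,0],[0,0,-0.5],12],
    [[0,0,0],[0,0,-1],12],
    [[0,0,0],[0,0,-1],12],
  ],
)

```text
t: 9.55
ee_pos: [468.3, -244.6, 87.8]
orientation: [0.243, -3.132, -0.0]
ft_force: [0.1, -0.1, -1.0]
width: 16.1
```

Request:
carry_out(
  targets=[
    [[0,0,0],[0,0,-0.5],12],
    [[0,0,0],[0,0,-1],12],
    [[0,0,0],[0,0,-1],12],
  ],
)

```text
t: 9.8
ee_pos: [468.3, -244.6, 86.8]
orientation: [0.243, -3.132, -0.0]
ft_force: [-0.2, -0.4, -2.2]
width: 15.7
```

Request:
carry_out(
  targets=[
    [[0,0,0],[0,0,-0.5],12],
    [[0,0,0],[0,0,-1],12],
    [[0,0,0],[0,0,-1],12],
  ],
)

```text
t: 10.05
ee_pos: [468.3, -244.6, 85.8]
orientation: [0.243, -3.132, -0.0]
ft_force: [0.5, -0.3, -1.0]
width: 15.6
```

Request:
carry_out(
  targets=[
    [[0,0,0],[0,0,-0.5],12],
    [[0,0,0],[0,0,-1],12],
    [[0,0,0],[0,0,-1],12],
  ],
)

```text
t: 10.3
ee_pos: [468.3, -244.6, 84.8]
orientation: [0.243, -3.132, -0.0]
ft_force: [-0.6, -0.1, -1.0]
width: 15.9
```

Request:
carry_out(
  targets=[
    [[0,0,0],[0,0,-1],12],
    [[0,0,0],[0,0,-2],12],
    [[0,0,0],[0,0,-2],12],
  ],
)

```text
t: 10.55
ee_pos: [468.3, -244.6, 82.7]
orientation: [0.243, -3.132, -0.0]
ft_force: [-0.8, -0.2, -1.0]
width: 16.1
```

Request:
carry_out(
  targets=[
    [[0,0,0],[0,0,-1],12],
    [[0,0,0],[0,0,-2],12],
    [[0,0,0],[0,0,-2],12],
  ],
)

```text
t: 10.8
ee_pos: [468.3, -244.6, 80.7]
orientation: [0.243, -3.132, -0.0]
ft_force: [0.6, 0.1, -1.4]
width: 15.8
```

Request:
carry_out(
  targets=[
    [[0,0,0],[0,0,-1],12],
    [[0,0,0],[0,0,-2],12],
    [[0,0,0],[0,0,-2],12],
  ],
)

```text
t: 11.05
ee_pos: [468.3, -244.6, 78.7]
orientation: [0.243, -3.132, -0.0]
ft_force: [0.6, 0.1, -1.5]
width: 15.9
```

```bash
python3 - <<'E'
from h import *
st()
save("side",'side7.png');b=cv2.imread('pics/side7.png')
cv2.imwrite('pics/crop7.png',cv2.resize(b[240:360,270:380],(550,600),interpolation=2))
E
```

```text
t 11.05
ee_pos [ 468.285 -244.585   78.676]
orientation [ 0.243 -3.132 -0.   ]
ft_force [ 0.65  0.06 -1.52]
moment [ 0.019 -0.003  0.025]
width 15.887
```

View pics/crop7.png

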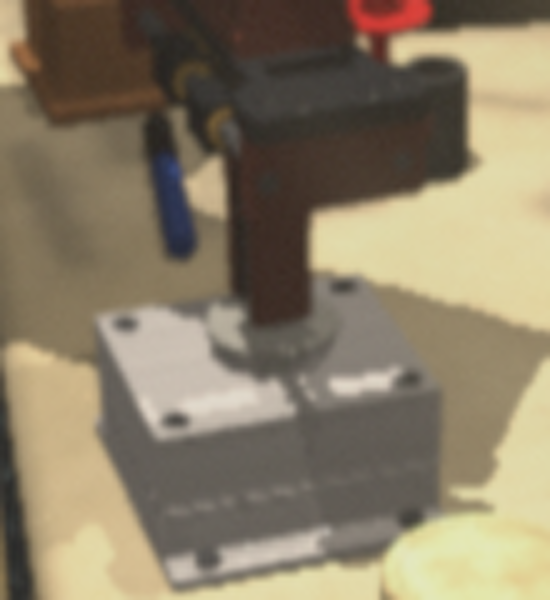

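The pin dropped straight into the hole with no contact force, and its flange is now about 9 mm above the fixture. I'll continue down to seat it.

Request:
carry_out(
  targets=[
    [[0,0,0],[0,0,-1],12],
    [[0,0,0],[0,0,-2],12],
    [[0,0,0],[0,0,-3],12],
    [[0,0,0],[0,0,-3],12],
  ],
)

```text
t: 11.43
ee_pos: [468.3, -244.6, 75.7]
orientation: [0.243, -3.132, -0.0]
ft_force: [0.2, -1.1, -0.5]
width: 15.8
```

Request:
carry_out(
  targets=[
    [[0,0,0],[0,0,-0.5],12],
    [[0,0,0],[0,0,-1],12],
    [[0,0,0],[0,0,-1.5],12],
    [[0,0,0],[0,0,-1.5],12],
  ],
)

```text
t: 11.77
ee_pos: [468.3, -244.6, 74.3]
orientation: [0.243, -3.132, -0.0]
ft_force: [-0.0, -1.0, -1.6]
width: 16.0
```

Request:
carry_out(
  targets=[
    [[0,0,0],[0,0,-0.5],12],
    [[0,0,0],[0,0,-1],12],
    [[0,0,0],[0,0,-1],12],
  ],
)

```text
t: 12.02
ee_pos: [468.3, -244.6, 73.3]
orientation: [0.243, -3.132, -0.0]
ft_force: [-0.0, 0.5, -1.7]
width: 15.8
```

Request:
carry_out(
  targets=[
    [[0,0,0],[0,0,-0.5],12],
    [[0,0,0],[0,0,-1],12],
    [[0,0,0],[0,0,-1],12],
  ],
)

```text
t: 12.27
ee_pos: [468.3, -244.6, 72.3]
orientation: [0.243, -3.132, -0.0]
ft_force: [-0.1, 0.2, -1.8]
width: 16.0
```

Request:
carry_out(
  targets=[
    [[0,0,0],[0,0,-0.5],12],
    [[0,0,0],[0,0,-1],12],
    [[0,0,0],[0,0,-1],12],
  ],
)

```text
t: 12.52
ee_pos: [468.3, -244.6, 71.3]
orientation: [0.243, -3.132, -0.0]
ft_force: [-0.3, -0.1, -1.0]
width: 16.2
```

Request:
carry_out(
  targets=[
    [[0,0,0],[0,0,-0.4],12],
    [[0,0,0],[0,0,-0.7],12],
    [[0,0,0],[0,0,-0.7],12],
  ],
)

```text
t: 12.77
ee_pos: [468.4, -244.6, 70.6]
orientation: [0.243, -3.132, -0.0]
ft_force: [-1.1, -0.6, -1.7]
width: 16.2
```

Request:
carry_out(
  targets=[
    [[0,0,0],[0,0,-0.4],12],
    [[0,0,0],[0,0,-0.7],12],
    [[0,0,0],[0,0,-0.7],12],
  ],
)

```text
t: 13.02
ee_pos: [468.4, -244.6, 70.0]
orientation: [-0.243, 3.132, -0.0]
ft_force: [0.1, -0.2, -1.5]
width: 16.0
```

Request:
carry_out(
  targets=[
    [[0,0,0],[0,0,-0.4],12],
    [[0,0,0],[0,0,-0.4],12],
  ],
)

```text
t: 13.18
ee_pos: [468.4, -244.7, 69.9]
orientation: [-0.243, 3.132, -0.0]
ft_force: [-2.1, 0.7, 4.2]
width: 16.1
```

Request:
carry_out(
  targets=[
    [[0,0,0],[0,0,-0.4],12],
    [[0,0,0],[0,0,-0.4],12],
  ],
)

```text
t: 13.35
ee_pos: [468.4, -244.7, 69.9]
orientation: [-0.243, 3.132, -0.0]
ft_force: [-3.5, 1.0, 10.2]
width: 15.9
```

Request:
carry_out(
  targets=[
    [[0,0,0],[0,0,-0.4],12],
    [[0,0,0],[0,0,-0.4],12],
  ],
)

```text
t: 13.52
ee_pos: [468.4, -244.6, 69.9]
orientation: [-0.243, 3.132, -0.0]
ft_force: [-3.9, 2.2, 13.6]
width: 15.6
```

Contact came at TCP 69.9 mm, where the flange should seat (70 by the grasp geometry). I'll relax the pressure and open, then check.

Request:
carry_out(
  targets=[
    [[0,0,0],[0,0,0.9],12],
    [[0,0,0],[0,0,0.9],12],
    [[0,0,0],[0,0,0.9],30],
    [[0,0,0],[0,0,0.9],40],
    [[0,0,0],[0,0,0.9],40],
    [[0,0,0],[0,0,0.9],40],
    [[0,0,0],[0,0,0.9],40],
  ],
)

```text
t: 14.1
ee_pos: [468.4, -244.6, 69.5]
orientation: [0.243, -3.132, -0.0]
ft_force: [0.1, -1.1, -0.2]
width: 39.4
```

```bash
python3 - <<'E'
from h import *
st()
save("side",'side8.png');b=cv2.imread('pics/side8.png')
cv2.imwrite('pics/crop8.png',cv2.resize(b[240:360,270:380],(550,600),interpolation=2))
E
```

```text
t 14.1
ee_pos [ 468.351 -244.614   69.527]
orientation [ 0.243 -3.132 -0.   ]
ft_force [ 0.061 -1.108 -0.167]
moment [ 0.02   0.032 -0.035]
width 39.414
```

View pics/crop8.png

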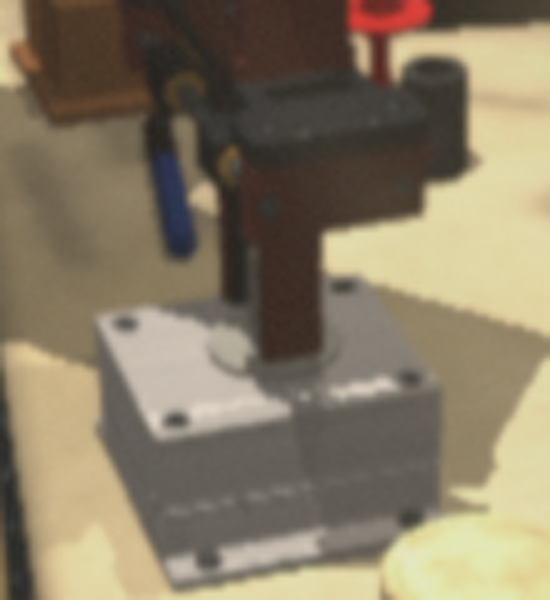

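Released, and the flange lies flat on the fixture. Now I'll retreat straight up.

Request:
carry_out(
  targets=[
    [[0,0,0],[0,0,5],45],
    [[0,0,0],[0,0,20],45],
    [[0,0,0],[0,0,45],45],
    [[0,0,0],[0,0,80],45],
    [[0,0,0],[0,0,115],45],
    [[0,0,0],[-10,30,130],45],
    [[0,0,0],[-20,60,140],45],
    [[0,0,0],[-20,80,140],45],
    [[0,0,0],[-20,80,140],45],
    [[0,0,0],[-20,80,140],45],
  ],
)

```text
t: 14.98
ee_pos: [448.5, -164.2, 210.3]
orientation: [-0.246, 3.131, -0.001]
ft_force: [0.2, -0.3, -1.0]
width: 45.1
```

```bash
python3 - <<'E'
from h import *
st()
save("side",'side9.png');b=cv2.imread('pics/side9.png');save("wrist",'wrist9.png');a=cv2.imread('pics/wrist9.png')
for d in place_of("pin_flange","wrist")[:3]: print(round(d["confidence"],2),np.round(w(d["point"],"wrist"),1))
cv2.imwrite('pics/crop9.png',cv2.hconcat([cv2.resize(b[240:360,270:380],(380,414),interpolation=2),cv2.resize(a,(552,414))[:,:400]]))
E
```

```text
t 14.983
ee_pos [ 448.501 -164.156  210.283]
orientation [-2.460e-01  3.131e+00 -1.000e-03]
ft_force [ 0.176 -0.327 -0.971]
moment [ 0.039 -0.016 -0.003]
width 45.099
0.8 [ 473.1 -247.7   60.4]
```

View pics/crop9.png

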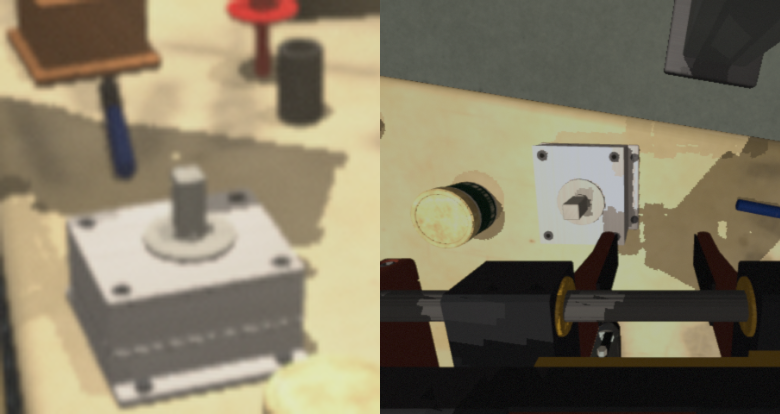

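The flange is flat on the top and upright, the network puts its underside at z = 60.4 mm, and the bystanders are where they were.

```bash
python3 -c "
from h import *
print(order.close_job())"
```

```text
the job is handed in; nothing more can be done
None
```

The fixture is locked: the steel pin is fully home, its flange lies flat on the top, and the gripper has let go and moved clear. I handed the job in at about 15 s of the 61 s allowed.

- **Choosing the pin:** I took the steel pin parked in the wooden stand and left the two red look-alikes alone.
- **Finding the hole:** The blind hole showed in the wrist picture through the window, about 5.9 mm off-centre. The tip dropped straight in as I lowered it in small steps, with no floor contact felt, so no searching about was needed.
- **Seating:** The flange touched down at a tool height of 69.9 mm, against 70 expected. The highest force I read while pressing was about 14 N, well under the 40 N limit.
- **Last checks:** The side and wrist pictures show the pin upright with its flange flat. The trained network puts the flange's underside at 60.4 mm, against 60 for home. Its sideways position was about 5 mm in x and 3 mm in y from where I released the pin. I put that down to its stated error of about 4 mm. The tin, marker and slug look unmoved in the last crops. The tape was not in those pictures, but the arm stayed well clear of it.

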